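Pin the hinge of the pastry case door

TASK

The door of the little pastry case was taken off its hinge for washing. Slide the door along its sill all the way home against the hinge so that the knuckles line up and let go of it; then take the hinge pin from the rack of washed parts, feel for the hole and push it gently down through the knuckles until its head sits flush on the hinge, and let go. Leave the other things where they are.

Things in the scene. Friction and masses are not known exactly. Their poses are not given: they have to be found in the camera images.
- case: Pastry case, fixed: clear box with steel corners, 120 (x) by 220 (y) by 88 mm high, flat clear top. Origin: centre of its underside on the table; z up; -x is its front, where the door runs along y; the steel hinge stands at the front near the -y end. Never press the hinge with more than 30 N.
- slot_end (a point): A point on the level of the upper lug's top face: case x -70, y -111, z 108 mm. The hinge, a steel strip screwed on through slots, was set by eye: its hole's true centre lies 4 to 34 mm from this point towards the case's +y (exact in x and z), unmeasured but fixed through a run: see or feel for it. Upper lug: 26 (x) by 68 mm (y), z 92 to 108, hole in its middle.
- lower_lug (a point): As slot_end, at the lower lug's top, z 72 mm; the lower lug, 26 by 28 mm, z 50 to 72, moves along y with the upper. Both have an upright through hole in one line (upper 11.4 mm wide, no lead-in; lower 11.6 mm, 1.5 mm chamfer). A spring catch in the lower lug at z 61 grips the pin's last 15 mm of travel: its weight does not take it home, pressing it through needs about 4 to 12 N.
- leaf (a joint): Distance of the door leaf from home, m: 0 = at its stop, knuckles in line; grows towards the case's +y (to 0.07). Upright clear panel 6 mm thick in the plane x -70 mm of the case, in a sill groove; slides with about 2.5 N, stays where left. The knuckle at its -y end (z 74 to 90 mm, hole 12 mm, chamfer 2.5 mm) comes between the lugs.
- tab_base (a point): A point fixed to the case: x -70, y 1, z 126 mm. The door's grip tab, a steel block on the door's top edge, 12 (x) by 34 (y) mm, z 90 to 126 mm: its top's centre lies from this point towards the case's +y by the joint value plus the same unmeasured 4 to 34 mm as the hinge hole from slot_end.
- pin: Steel hinge pin, upright in one of the rack's holes: round shank 10 mm thick, 58 mm long, lowest 2 mm tapered to 9.2 mm, under a plain straight cylindrical head 22 mm thick, 34 mm tall; 92 mm overall, 70 g. Origin: centre of the lower tip, z up along the pin; head from z 58 to 92. Home, the head's underside rests on the upper lug, tip at z 50 mm of the case.
- rack: Wooden rack, fixed: 70 (x) by 160 (y) by 50 mm high, origin at the centre of its underside; three holes, 11.8 mm wide and 40 mm deep, in a row along its y at -50, 0 and 50 mm. Pin, plunger and stopper stand in them in any order, tips at z = 10 mm.
- plunger: Other washed part in the rack, to be left: thin stem with a flat disc head, 38 mm wide, 63 mm above the table; origin at its tip.
- stopper: Other washed part in the rack, to be left: thin stem with a black cone-shaped head, 32 mm wide at the top, 87 mm above the table; origin at its tip.
- sugar: Glass sugar jar with steel cap, 66 mm wide, 110 mm tall, to be left; origin under its centre.
- spoon: Steel spoon lying flat, about 170 mm long, to be left; origin under it.
- tamper: Steel coffee tamper standing upright, 54 mm wide, 70 mm tall, to be left; origin under its centre.

How it is judged:
By the outcome, as a careful person would: the job done as asked, in the order asked, and still so for the second after the job is handed in, with the robot touching nothing.
It also fails if it takes over 61 s, if anything falls off the work surface, if the arm or the gripper's body presses on something with over 40 N, if the wrist force passes 120 N, or if a joint passes its speed limit or range.

ROBOT

A 6-joint arm with a two-finger parallel gripper is mounted at the origin on the work surface. World frame = base frame: x ahead of the robot, y to its left, z up, the work surface at z = 0. Lengths are in mm, angles in rad, forces in N, time in s.
With the tool pointing down it reaches from about 275 to 850 mm from the base axis. Payload 5.2 kg.
Tool frame: the origin (TCP) lies midway between the tips of the shut fingers; the grasp point (between the pads) lies 19 mm behind it (arm.tcp_to_grasp is the distance from the TCP to the grasp point, in mm); z points along the fingers, y is the line along which they close (so a half turn about z gives the same grasp; the last joint's range is limited). The gripper opens to 85 mm and grips with 20 to 120 N. Pads are 22 mm wide; open, the fingers measure 114 mm over their backs; the gripper's body (76 mm by 85 mm) begins 54 mm behind the grasp point. The pads swing forward as they close: fully open they stand 13 mm farther back than shut.
Start: joints at [-1.387, 0.259, 1.535, -0, 1.348, -0.203], TCP at [207.495, -509.363, 192.41] pointing down, gripper open.
Joint ranges: [-3.14, 3.14], [-0.91, 2.08], [0.19, 2.58], [-1.22, 4.36], [0.22, 2.71], [-3.12, 3.12]. Speed limits (rad/s): [2.57, 2.57, 3.14, 3.14, 3.14, 3.14].

INTERFACE

Orientations are given as a unit quaternion [w, x, y, z].
In Python, from bench import arm gives the robot as it stands.
- The arm moves only by the tool step_arm, never from a script. Its argument "moves" is one flat list of numbers, 4 for each row, row after row: the shift along the tool's x, y, z in cm, then the turn about the tool's z in rad. In form: [tx, ty, tz, roll, tx, ty, tz, roll, ...]. A call has exactly 8 rows; each row shifts and turns the commanded pose from where the row before left it, along the tool's axes as they then stand; what a row does not reach is not made up. A row lasts 1/10 s, in which the tool goes at most 50 mm and 8.59 degrees, less where a joint would pass 70% of its speed; a pose out of reach is approached as far as the arm can. A call is refused whole if a number of a shift passes 5 or a number of a turn 0.15, either way. A call with a gripper value outside its range is refused whole. "gripper" is the opening, from 0 (shut) to 1 (fully open), set as the call begins (left out, the last holds). The fingers move at their own pace and stop on an object; the grip force is fixed at half the most. Time passes only in rows, so rows that do not move let the fingers close, or fill a call up. It gives the time, the measured TCP pose, the force, the opening and the grip force at its end, in the units of the state.
- arm.observe(): the state, without advancing time (a new reading comes with each control period).
- arm.capture(name): name is "side" or "top" or "wrist"; returns a dict with "frame" (420x560x3 uint8, blue, green, red), "depth" (420x560 float32, mm along the optical axis (not along the pixel's ray), 0 where there is no reading), "fov_y" (degrees; the focal length in pixels is half the picture's height over the tangent of half this angle, whatever the lens; pixels are square), "cx", "cy" (the principal point, pixels), "R" (3x3) and "t" (3): a world point X has camera coordinates R X + t. Camera axes: x right, y down, z forward; pixel columns grow to the right and rows downward; lengths in mm; the calibration is good to about 2 mm. A picture is of the moment at which its call begins.
- arm.hand_in(): hands the job in; it is judged then, once.
Trained networks look in a picture, given as the dict that the camera call returned (one of the last four; its "shot" number tells which), for a name from the list of things; names that differ only in an ending like _2 or _b are one class to them, and where a whole thing is asked for, a point or a joint stands for the part that bears it (a point fixed in the world has none). Each returns a list of dicts, best first, with "confidence" (0 to 1); they miss things now and then, are a little off and sometimes report something else, mostly with a low value. They report only what shows in the picture. A call takes as long as a camera call.
- arm.cut_out(picture, label): "mask" (420x560 bool, what is visible of it) and "pixel" ([column, row] in pixels, amid what is visible of it).
- arm.pinpoint(picture, label): "pixel" ([column, row] in pixels: a listed point, or the origin of a listed thing).
The state is a dict: "time": time; "joints": joint angles; "qvel": joint speeds; "joint_efforts": joint torques, N m; "tcp_pos": TCP position; "tool_rot": TCP orientation; "contact_force": force on the tool from outside, world axes, zero at the start; "wrist_torque": the same for the moment, N m; "opening": finger opening in mm; "finger_force": force on a finger pad.
Only numpy, scipy, OpenCV 4.12 (cv2) and the standard library are available. Lean on these libraries where they do the work, as an engineer would, in place of code of your own. Each camera call takes 0.05 s, during which the arm holds its last target. There are 200 camera calls.

## Working session

There is one attempt and no reset: what is moved stays moved. The work goes in short steps, Python scripts to look and compute and a tool call to move; the robot and the scene stay as the last step left them, time stands still between calls to the robot, and variables do not carry over. Pictures are saved under pics/ and viewed, at most 10 in all, crops included, and the job is handed in when it is done.

Besides the shell and the picture viewer there is one more tool, called by a JSON object that holds its "op" and its "data". step_arm: Moves the arm, as the interface text tells. Its arguments: {"type":"object","properties":{"moves":{"type":"array","items":{"type":"number"}},"gripper":{"type":"number"}},"required":["moves"]}

```bash
mkdir -p pics; ls; cat > h.py <<'E'
import numpy as np, cv2
from bench import arm
def K(p):
    f=p["frame"].shape[0]/2/np.tan(np.radians(p["fov_y"])/2); return f,p["cx"],p["cy"]
def ray(p,px):
    f,cx,cy=K(p);R=np.array(p["R"]);t=np.array(p["t"])
    return -R.T@t, R.T@np.array([(px[0]-cx)/f,(px[1]-cy)/f,1.])
def at_z(p,px,z):
    c,d=ray(p,px); return c+d*(z-c[2])/d[2]
def at_depth(p,px,r=2):
    c,d=ray(p,px);u,v=int(round(px[0])),int(round(px[1]))
    w=p["depth"][v-r:v+r+1,u-r:u+r+1];w=w[w>0]
    return c+d*np.median(w) if len(w) else None
def tri(ps,pxs):
    A=np.zeros((3,3));b=np.zeros(3)
    for p,x in zip(ps,pxs):
        c,d=ray(p,x);d=d/np.linalg.norm(d);M=np.eye(3)-np.outer(d,d);A+=M;b+=M@c
    return np.linalg.solve(A,b)
def proj(p,X):
    f,cx,cy=K(p);q=np.array(p["R"])@X+np.array(p["t"]);return q[:2]/q[2]*f+[cx,cy]
E
python3 - <<'E'
from h import *
np.set_printoptions(precision=1,suppress=True)
P={n:arm.capture(n) for n in("side","top","wrist")}
for n,p in P.items():
    cv2.imwrite(f"pics/a_{n}.png",p["frame"]); print(n,"cam",ray(p,(0,0))[0],p["fov_y"])
    for l in("case","slot_end","lower_lug","tab_base","leaf","pin","rack","plunger","stopper"):
        o=[]
        try:
            r=arm.pinpoint(p,l); o+=[("pt",np.array(q["pixel"]),round(q["confidence"],2)) for q in r[:2]]
        except Exception as e:o.append(str(e)[:50])
        try:
            r=arm.cut_out(p,l); o+=[("cut",np.array(q["pixel"]),int(q["mask"].sum()),at_depth(p,q["pixel"]),round(q["confidence"],2)) for q in r[:2]]
        except Exception as e:o.append(str(e)[:50])
        print(n,l,o)
s=arm.observe();print({k:np.round(v,3) for k,v in s.items()})
E
```

```text
pics
side cam [431.2 850.  694.6] 55.06335536735184
side case [('pt', array([257.9, 255.6]), 0.71), ('pt', array([299.2, 222.9]), 0.57), ('cut', array([255.8, 250.2]), 6198, array([590. , 177.8,  88.4]), 0.68)]
side slot_end [('pt', array([297.7, 205.6]), 0.88), ('cut', array([258.3, 251.9]), 6181, array([583.1, 183.3,  89.1]), 0.78)]
side lower_lug [('pt', array([299.2, 219.4]), 0.63), ('cut', array([255.1, 251.8]), 6024, array([590.3, 183.8,  88.8]), 0.92), ('cut', array([271. , 266.3]), 1372, array([551.7, 198.2,  63.6]), 0.31)]
side tab_base [('pt', array([284.6, 224.5]), 0.55), ('cut', array([257.3, 249.3]), 6234, array([587.6, 172.8,  87.2]), 0.75)]
side leaf ['it knows: case, lower_lug, pin, plunger, rack, slo', ('cut', array([269.8, 267.5]), 1416, array([553.6, 202.9,  64.1]), 0.81)]
side pin [('pt', array([313.3, 177.5]), 0.5), ('cut', array([313.6, 159.4]), 81, array([ 498.7, -284.6,   80.7]), 0.64)]
side rack [('pt', array([312.1, 177.1]), 0.63), ('cut', array([309.2, 176.7]), 803, array([ 505.7, -225.8,   51.1]), 0.72), ('cut', array([333.2, 243.3]), 454, array([416.4,  2
[... 1616 characters left out ...]
.6,   82.1]), 0.63)]
wrist cam [ 269.2 -484.4  372.3] 68.05575387095084
wrist case []
wrist slot_end []
wrist lower_lug []
wrist tab_base []
wrist leaf ['it knows: case, lower_lug, pin, plunger, rack, slo']
wrist pin []
wrist rack []
wrist plunger []
wrist stopper []
{'time': np.float64(2.7), 'joints': array([-1.4,  0.3,  1.5, -0. ,  1.3, -0.2]), 'qvel': array([-0.,  0., -0.,  0.,  0., -0.]), 'joint_efforts': array([ -0. , -44.6, -29.1,  -0. ,   0. ,  -0. ]), 'tcp_pos': array([ 207.5, -509.4,  192.4]), 'tool_rot': array([ 0. ,  1. ,  0.2, -0. ]), 'contact_force': array([-0.4,  0.1, -0.1]), 'wrist_torque': array([-0., -0., -0.]), 'finger_force': np.float64(0.0), 'opening': np.float64(85.244)}
```

View pics/a_top.png

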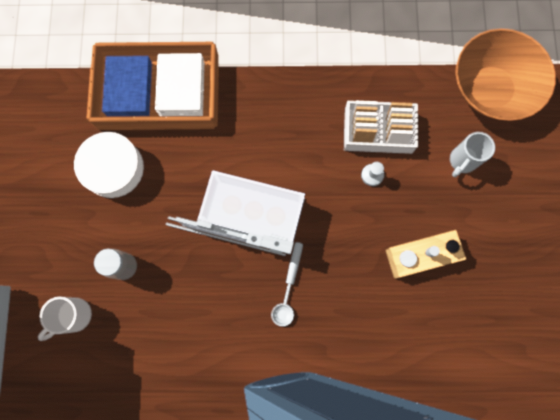

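View pics/a_side.png

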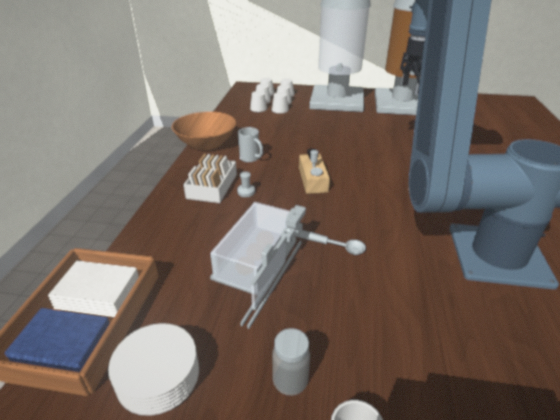

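```bash
cat >> h.py <<'E'
def tool():
    s=arm.observe();w,x,y,z=s["tool_rot"]
    X=np.array([1-2*(y*y+z*z),2*(x*y+w*z),2*(x*z-w*y)]);Y=np.array([2*(x*y-w*z),1-2*(x*x+z*z),2*(y*z+w*x)])
    return s,np.array(s["tcp_pos"]),np.array([X,Y,np.cross(X,Y)])
np.set_printoptions(precision=2,suppress=True)
E
python3 - <<'E'
from h import *
import pickle
s,t=arm.capture("side"),arm.capture("top");pickle.dump((s,t),open("st.pkl","wb"))
S=tri([s,t],[(297.7,205.6),(291.7,245.7)]);T=tri([s,t],[(284.6,224.5),(241.7,235.3)])
L=tri([s,t],[(299.2,219.4),(291.6,248)]);
print("slot",S,"tab",T,"low",L,np.linalg.norm((T-S)[:2]),"S@108",at_z(t,(291.7,245.7),108),"T@126",at_z(t,(241.7,235.3),126))
print("case@0",at_z(t,(250.8,213.7),0),at_z(s,(257.9,255.6),0))
print("tabtop guess")
m=arm.cut_out(t,"leaf")
if m:
    print(m[0]["confidence"]); ys,xs=np.nonzero(m[0]["mask"]);print(xs.min(),xs.max(),ys.min(),ys.max())
m=arm.cut_out(t,"case")[0]["mask"]
r=cv2.minAreaRect(np.argwhere(m)[:,::-1].astype(np.float32));print(r)
for x,z in(((408.5,258),63),((433,251),102),((453,246),87)): print(at_z(t,x,z))
print(tool())
cv2.imwrite("pics/b.png",cv2.resize(t["frame"][190:290,160:320],None,fx=5,fy=5,interpolation=cv2.INTER_CUBIC))
E
```

```text
slot [512.38  17.38 108.89] tab [531.58 125.6  129.09] low [509.94  17.02  65.83] 109.90834320515954 S@108 [510.64  17.35 108.  ] T@126 [531.55 125.86 126.  ]
case@0 [603.98 115.56   0.  ] [603.65  99.19   0.  ]
tabtop guess
0.72
177 262 218 246
((236.30332946777344, 209.61569213867188), (128.02655029296875, 65.14259338378906), 14.534454345703125)
[ 487.02 -248.52   63.  ]
[ 498.23 -292.98  102.  ]
[ 510.96 -342.8    87.  ]
({'time': 2.9, 'joints': array([-1.39,  0.26,  1.53,  0.  ,  1.35, -0.2 ]), 'qvel': array([-0.,  0.,  0.,  0.,  0.,  0.]), 'joint_efforts': array([ -0.  , -44.59, -29.09,  -0.  ,   0.  ,  -0.  ]), 'tcp_pos': array([ 207.5 , -509.37,  192.4 ]), 'tool_rot': array([-0.  ,  0.98,  0.19,  0.  ]), 'contact_force': array([-0.95,  0.45, -0.12]), 'wrist_torque': array([ 0.01, -0.03,  0.08]), 'finger_force': 0.0, 'opening': 85.87553556893373}, array([ 207.5 , -509.37,  192.4 ]), array([[ 0.93,  0.38,  0.  ],
       [ 0.38, -0.93, -0.  ],
       [ 0.  ,  0.  , -1.  ]]))
```

View pics/b.png

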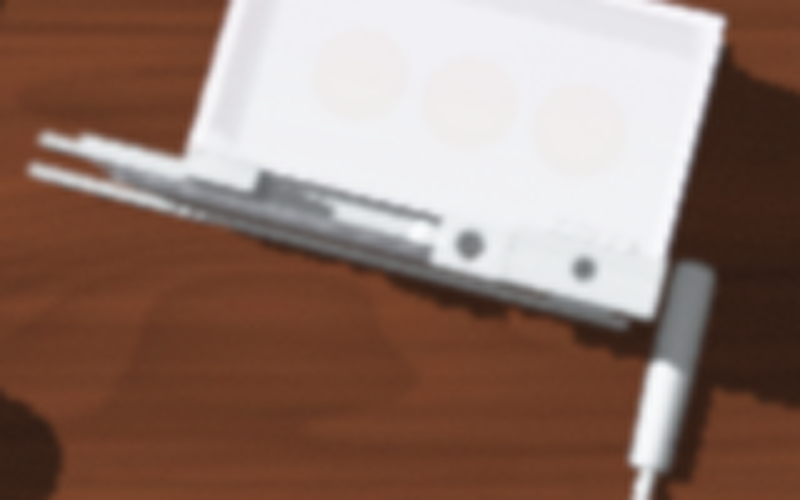

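```bash
python3 - <<'E'
from h import *
import pickle
s,t=pickle.load(open("st.pkl","rb"))
c=lambda u,v:(160+(u+.5)/5-.5,190+(v+.5)/5-.5)
H=at_z(t,c(583,268),108);k=at_z(t,c(470,243),90);print("hole",H,"kn",k,np.linalg.norm((H-k)[:2]),np.degrees(np.arctan2(*-(k-H)[:2])))
S=at_z(t,(291.7,245.7),108);T=at_z(t,(241.7,235.3),126);print("yaw ST",np.degrees(np.arctan2(*-(T-S)[:2])),"off",np.linalg.norm((H-S)[:2]))
a,b=at_z(t,c(30,170),5),at_z(t,c(625,325),5);print("sill yaw",np.degrees(np.arctan2(*-(a-b)[:2])))
u=(T-S)/np.linalg.norm(T-S);u[2]=0
o=np.linalg.norm((H-S)[:2]);j=np.linalg.norm((H-k)[:2]);print("tab top",T+u*(o+j))
E
```

```text
hole [516.34  51.38 108.  ] kn [530.27 102.35  90.  ] 52.84497130503647 -164.7139571457971
yaw ST -169.09419141149183 off 34.497853012983406
sill yaw -165.09867267706264
tab top [547.86 210.51 126.  ]
```

```bash
cat >> h.py <<'E'
def plan(target,yaw=None,rows=8,start=None):
    s,p,A=tool(); a=np.arctan2(A[0][1],A[0][0]); p=np.array(p if start is None else start,float)
    d=0 if yaw is None else (np.radians(yaw)-a+np.pi)%(2*np.pi)-np.pi
    D=(np.array(target)-p)/rows/10; out=[]
    for i in range(rows):
        b=a+d*i/rows; X=np.array([np.cos(b),np.sin(b)]);Y=np.array([np.sin(b),-np.cos(b)])
        out.append([D[:2]@X,D[:2]@Y,-D[2],-d/rows])
    print("t",s["time"],"tcp",p,"yaw",np.degrees(a),"rows",np.linalg.norm(D)*10)
    for r in out: print(np.round(r,2).tolist())
E
python3 -c "
from h import *
plan((542,148,200),74.9,16)"
```

```text
t 2.9 tcp [ 207.5  -509.37  192.4 ] yaw 22.160363009969718 rows 46.101033706295254
[3.49, -3.02, -0.05, -0.06]
[3.65, -2.81, -0.05, -0.06]
[3.81, -2.6, -0.05, -0.06]
[3.95, -2.37, -0.05, -0.06]
[4.08, -2.14, -0.05, -0.06]
[4.2, -1.9, -0.05, -0.06]
[4.3, -1.66, -0.05, -0.06]
[4.39, -1.41, -0.05, -0.06]
[4.46, -1.15, -0.05, -0.06]
[4.52, -0.9, -0.05, -0.06]
[4.57, -0.63, -0.05, -0.06]
[4.59, -0.37, -0.05, -0.06]
[4.61, -0.11, -0.05, -0.06]
[4.61, 0.16, -0.05, -0.06]
[4.59, 0.42, -0.05, -0.06]
[4.56, 0.69, -0.05, -0.06]
```

{"op": "step_arm", "data": {"moves": [3.49,-3.02,-0.05,-0.06,3.65,-2.81,-0.05,-0.06,3.81,-2.6,-0.05,-0.06,3.95,-2.37,-0.05,-0.06,4.08,-2.14,-0.05,-0.06,4.2,-1.9,-0.05,-0.06,4.3,-1.66,-0.05,-0.06,4.39,-1.41,-0.05,-0.06]}}

```text
time: 3.7
tcp_pos: [372.4, -177.6, 196.7]
tool_rot: [0.0, 0.907, 0.421, 0.0]
contact_force: [1.0, -0.1, 0.7]
opening: 85.5
finger_force: 0.0
```

{"op": "step_arm", "data": {"moves": [4.46,-1.15,-0.05,-0.06,4.52,-0.9,-0.05,-0.06,4.57,-0.63,-0.05,-0.06,4.59,-0.37,-0.05,-0.06,4.61,-0.11,-0.05,-0.06,4.61,0.16,-0.05,-0.06,4.59,0.42,-0.05,-0.06,4.56,0.69,-0.05,-0.06]}}

```text
time: 4.5
tcp_pos: [530.3, 156.1, 200.6]
tool_rot: [0.0, 0.781, 0.625, 0.0]
contact_force: [0.3, -0.2, 1.7]
opening: 85.4
finger_force: 0.0
```

```bash
python3 - <<'E'
from h import *
import pickle
w=arm.capture("wrist");pickle.dump(w,open("w1.pkl","wb"));cv2.imwrite("pics/c.png",w["frame"])
print(tool()[1:],ray(w,(280,210)))
for n,X in dict(hole=(516,51,108),kn=(530,102,90),tab=(559,211,126)).items(): print(n,proj(w,np.array(X)))
for l in("slot_end","tab_base"): print(l,[(np.array(q["pixel"]),q["confidence"]) for q in arm.pinpoint(w,l)])
for q in arm.cut_out(w,"leaf"): print(q["pixel"],q["confidence"],q["mask"].sum())
E
```

```text
(array([532.58, 162.15, 200.35]), array([[ 0.21,  0.98,  0.01],
       [ 0.98, -0.21,  0.  ],
       [ 0.  ,  0.  , -1.  ]])) (array([544.49, 220.96, 381.16]), array([-0.06, -0.25, -0.97]))
hole [290.72 307.79]
kn [293.02 251.3 ]
tab [301.51 136.67]
slot_end [(array([285.1, 332.9]), 0.93), (array([440.2, 378.9]), 0.32)]
tab_base [(array([294.8, 236.1]), 0.94)]
[294.2, 162.1] 0.57 3021
```

View pics/c.png

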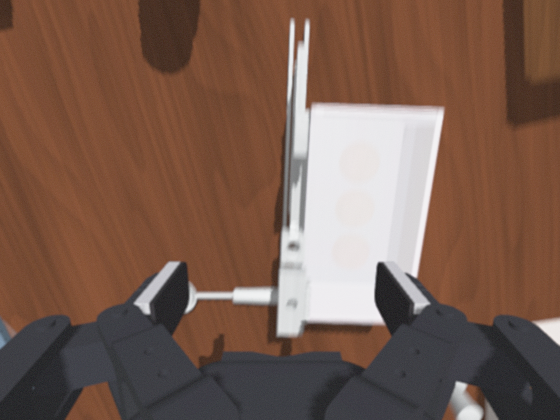

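```bash
python3 - <<'E'
from h import *
import pickle
w=pickle.load(open("w1.pkl","rb"))
f=cv2.resize(w["frame"][100:340,260:340],None,fx=5,fy=5,interpolation=cv2.INTER_CUBIC)
f=np.hstack([f[:600],f[600:]]);cv2.imwrite("pics/d.png",f)
d=w["depth"]
for v in range(104,200,4):
    print(v,[ (int(round(at_depth(w,(u,v),0)[2])) if d[v,u]>0 else -1) for u in range(284,316,2)])
E
```

```text
104 [-1, -3, 7, 6, -2, 29, 90, 90, 89, 88, 89, -2, -1, -1, 0, -2]
108 [-1, -1, 7, 6, -1, 37, 89, 88, 89, 88, 91, 1, -1, -1, -1, -1]
112 [-1, -2, 7, 8, 0, 41, 88, 88, 90, 88, 7, 0, -1, 83, 86, 88]
116 [0, 0, 7, 7, 13, 46, 89, 88, 89, 88, 7, 8, 13, 86, 87, 88]
120 [-3, -2, 7, -1, 15, 124, 125, 126, 125, 125, 125, 125, 124, 85, 87, 87]
124 [-1, -1, 6, -2, 15, 122, 125, 125, 125, 125, 125, 126, 124, 87, 88, 88]
128 [-1, -1, 7, 1, 93, 125, 125, 125, 124, 125, 124, 126, 123, 88, 87, 87]
132 [0, 7, 6, -1, 97, 125, 125, 125, 125, 126, 125, 124, 123, 87, 87, 87]
136 [-1, 8, 8, -2, 101, 126, 125, 127, 125, 125, 126, 125, 8, 86, 87, -1]
140 [-1, 7, 7, 1, 106, 124, 125, 125, 125, 125, 125, 125, 8, 87, 88, 87]
144 [-2, 9, 7, 0, 110, 124, 125, 127, 125, 125, 124, 125, 82, 87, 87, 87]
148 [0, 6, 7, -2, 115, 124, 124, 125, 126, 125, 124, 124, 86, 87, 86, 87]
152 [1, 7, 7, 0, 120, 124, 125, 125, 125, 125, 126, 123, 86, 88, 87, 90]
156 [-1, 7, 6, -2, 122, 125, 124, 125, 125, 126, 126, 125, 87, 87, 88, 87]
160 [-1, 8, 7, 13, 48, 89, 87, 89, 91, 123, 124, 6, 87, 87, 87, 87]
164 [-2, 7, -1, 15, 53, 88, 88, 90, 88, 6, 8, 8, 86, 87, 87, 87]
168 [-2, 6, 0, 15, 85, 89, 90, 90, 89, 7, 7, 7, 86, 87, 87, 87]
172 [0, 7, 1, 16, 89, 90, 90, 89, 88, 8, 8, 8, 86, 85, 86, 87]
176 [0, 8, -1, 16, 90, 88, 88, 90, 88, 7, 7, 7, 86, 88, 87, 88]
180 [8, 8, -1, -1, 90, 90, -1, 89, 89, 7, 7, 84, 88, 87, 87, 88]
184 [7, 8, -1, 21, 90, 90, 90, 89, 7, 7, 8, 85, 86, 87, 87, 87]
188 [7, 7, 0, 28, 90, 89, 89, 88, 7, 6, 7, 87, 88, 89, 87, 86]
192 [7, 7, -1, 33, 91, 89, 90, 89, 7, 7, 8, 86, 88, 88, 86, 85]
196 [8, 7, -1, 38, 90, 89, 88, 89, 6, 7, 7, 87, 86, 86, 88, 87]
```

View pics/d.png

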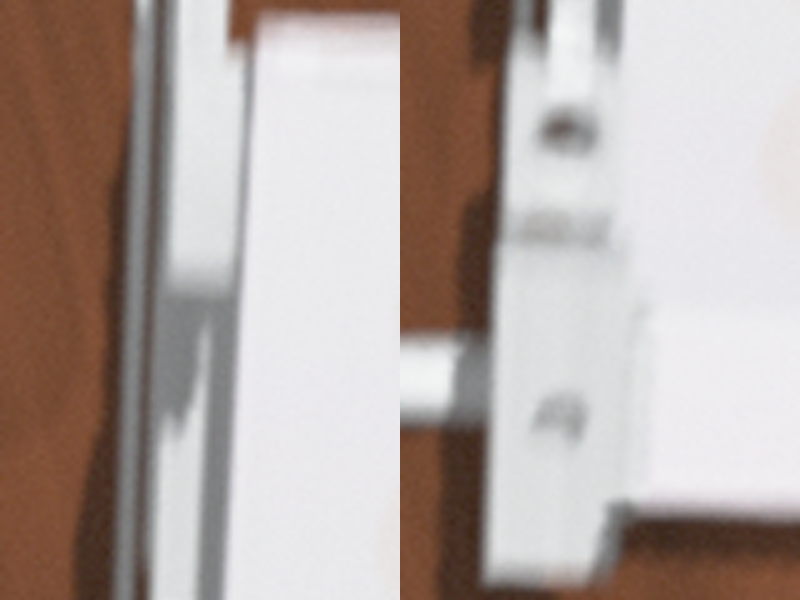

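```bash
cat >> h.py <<'E'
def cloud(p):
    f,cx,cy=K(p);v,u=np.nonzero(p["depth"]>0);d=p["depth"][v,u]
    C=np.stack([(u-cx)/f*d,(v-cy)/f*d,d],1);return (C-np.array(p["t"]))@np.array(p["R"])
def rect(p,zlo,zhi,c,r):
    P=cloud(p);P=P[(P[:,2]>zlo)&(P[:,2]<zhi)&(np.hypot(*(P[:,:2]-c).T)<r)]
    # two passes: rect, centre
    R=cv2.minAreaRect(P[:,:2].astype(np.float32));return R,len(P),np.median(P[:,2])
E
python3 - <<'E'
from h import *
import pickle
w=pickle.load(open("w1.pkl","rb"))
print("lug",rect(w,103,113,(516,54),60));print("tab",rect(w,119,131,(557,207),40))
print("hole",at_z(w,(292,303),108),"kn",at_z(w,(293.3,246),90))
P=cloud(w);Q=P[(abs(P[:,2]-126)<4)&(np.hypot(P[:,0]-557,P[:,1]-207)<40)];print(Q.mean(0))
Q=P[(abs(P[:,2]-89)<3)&(P[:,0]>510)&(P[:,0]<700)&(P[:,1]>-40)&(P[:,1]<280)];print(cv2.minAreaRect(Q[:,:2].astype(np.float32)))
print(tool()[1:])
E
```

```text
lug (((517.9632568359375, 50.357574462890625), (69.83027648925781, 30.92397117614746), 75.10547637939453), 1733, np.float64(106.96424456332602))
tab (((557.7889404296875, 209.51414489746094), (33.82045364379883, 11.967156410217285), 74.91793823242188), 639, np.float64(124.87491469068335))
hole [518.37  55.95 108.  ] kn [531.47 107.5   90.  ]
[557.83 210.02 124.87]
((599.6636352539062, 134.81430053710938), (266.9179992675781, 142.28392028808594), 74.42794036865234)
(array([529.46, 154.83, 199.89]), array([[ 0.22,  0.98, -0.  ],
       [ 0.98, -0.22, -0.  ],
       [-0.  , -0.  , -1.  ]]))
```

```bash
python3 -c "
from h import *
plan((569.5,253.2,170),74.9,8)"
```

```text
t 4.7 tcp [529.46 154.83 199.89] yaw 77.28483303328409 rows 13.79187880892802
[1.31, 0.22, 0.37, 0.01]
[1.31, 0.21, 0.37, 0.01]
[1.31, 0.2, 0.37, 0.01]
[1.31, 0.2, 0.37, 0.01]
[1.31, 0.19, 0.37, 0.01]
[1.31, 0.18, 0.37, 0.01]
[1.32, 0.18, 0.37, 0.01]
[1.32, 0.17, 0.37, 0.01]
```

{"op": "step_arm", "data": {"moves": [2.62,0.42,0.5,0.01,2.62,0.4,0.5,0.01,2.62,0.4,0.5,0.01,2.62,0.4,0.5,0.01,0,0,2.0,0,0,0,2.0,0,0,0,2.0,0,0,0,1.7,0], "gripper": 0}}

```text
time: 5.5
tcp_pos: [569.8, 249.9, 102.5]
tool_rot: [0.0, 0.795, 0.607, -0.001]
contact_force: [-0.1, 0.1, -0.3]
opening: -0.0
finger_force: 0.0
```

```bash
python3 -c "
from h import *
plan((569.5,253.2,103),74.9,8)"
```

```text
t 5.5 tcp [569.79 249.95 102.53] yaw 74.73603649258794 rows 0.4125845819669776
[0.04, -0.01, -0.01, -0.0]
[0.04, -0.01, -0.01, -0.0]
[0.04, -0.01, -0.01, -0.0]
[0.04, -0.01, -0.01, -0.0]
[0.04, -0.01, -0.01, -0.0]
[0.04, -0.01, -0.01, -0.0]
[0.04, -0.01, -0.01, -0.0]
[0.04, -0.01, -0.01, -0.0]
```

{"op": "step_arm", "data": {"moves": [-0.8,0,0,0,-0.8,0,0,0,-0.6,0,0,0,-0.6,0,0,0,-0.6,0,0,0,-0.6,0,0,0,-0.6,0,0,0,-0.6,0,0,0]}}

```text
time: 6.3
tcp_pos: [556.6, 201.4, 103.5]
tool_rot: [0.0, 0.794, 0.608, 0.0]
contact_force: [-0.0, 0.5, -0.3]
opening: -0.1
finger_force: 0.0
```

```bash
python3 - <<'E'
from h import *
t=arm.capture("top");w=arm.capture("wrist")
print(tool()[1],arm.observe()["contact_force"])
cv2.imwrite("pics/e.png",np.hstack([cv2.resize(t["frame"][190:290,180:300],(400,333),interpolation=cv2.INTER_CUBIC),cv2.resize(w["frame"],(400,300))[:300].copy() if 0 else cv2.copyMakeBorder(cv2.resize(w["frame"],(400,300)),0,33,0,0,0)]))
P=cloud(w);u=np.array([.2605,.9655]);q=P[(abs(P[:,2]-89)<4)];d=(q[:,:2]-[518,53])
m=abs(d@[.9655,-.2605])<2;print(np.histogram(d[m]@u,bins=np.arange(0,300,10)))
E
```

```text
[556.44 201.12 103.39] [ 0.41  0.24 -0.18]
(array([  0,   0,   0,   0,   0,  16,  59,  20,   0,   0,   0,   0,   0,
         0,   0,   0,   0,  22,  96,  96,  96, 102, 108,  48,   0,   0,
         0,   0,   0]), array([  0,  10,  20,  30,  40,  50,  60,  70,  80,  90, 100, 110, 120,
       130, 140, 150, 160, 170, 180, 190, 200, 210, 220, 230, 240, 250,
       260, 270, 280, 290]))
```

View pics/e.png

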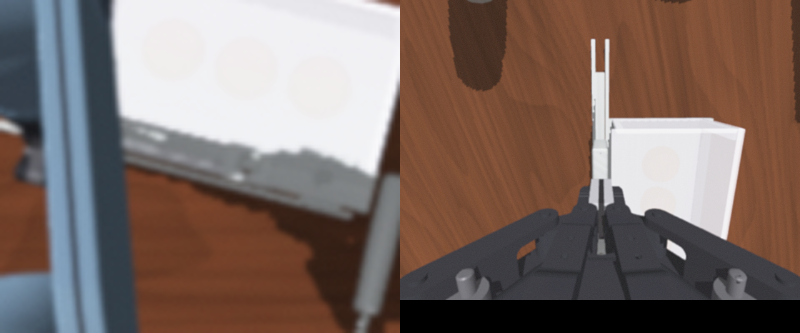

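```bash
python3 - <<'E'
from h import *
w=arm.capture("wrist")
P=cloud(w);u=np.array([.2605,.9655]);d=(P[:,:2]-[518,53]);m=(abs(d@[.9655,-.2605])<4)
for a in range(20,260,6):
    k=m&(abs(d@u-a)<3)&(P[:,2]>70); 
    if k.sum(): print(a,k.sum(),np.median(P[k,2]).round(),end=' | ')
k=m&(abs(P[:,2]-125)<4);print(rect(w,120,131,(560,215),45))
print("tcp along",(tool()[1][:2]-[518,53])@u,(tool()[1][:2]-[518,53])@[.9655,-.2605])
E
```

```text
44 9 74.0 | 56 21 89.0 | 62 55 89.0 | 68 59 89.0 | 74 28 89.0 | 140 50 179.0 | 146 273 188.0 | 152 263 186.0 | 158 450 179.0 | 164 3663 222.0 | 170 411 210.0 | 176 318 121.0 | 182 81 89.0 | 188 84 89.0 | 194 86 89.0 | 200 90 89.0 | 206 88 89.0 | 212 88 89.0 | 218 87 89.0 | 224 90 89.0 | 230 99 89.0 | 236 26 89.0 | (((559.0204467773438, 214.78790283203125), (23.65924072265625, 11.657042503356934), 74.18144226074219), 932, np.float64(124.83253741741959))
tcp along 153.46656568126568 -1.372428367336146
```

```bash
python3 - <<'E'
from h import *
w=arm.capture("wrist")
cv2.imwrite("pics/f.png",cv2.resize(w["frame"][160:360,180:380],(600,600),interpolation=cv2.INTER_CUBIC))
print(proj(w,tool()[1]))
for v in range(200,300,6):
    print(v,[ int(round(at_depth(w,(x,v),0)[2])) if w["depth"][v,x]>0 else -1 for x in range(250,312,4)])
print({k:np.round(v,2) for k,v in arm.observe().items()})
E
```

```text
[281.7  239.53]
200 [-2, -1, -1, -2, 0, 8, 103, 102, 103, 104, 8, 7, 86, 88, 88, 88]
206 [0, -1, -1, -1, 0, 115, 118, 118, 117, 116, 111, 8, 86, 87, 87, 87]
212 [-1, 0, -1, -1, -1, 125, 123, 126, 124, 125, 123, 6, 88, 86, 87, 87]
218 [-1, -1, 0, -2, -1, 124, 126, 125, 125, 126, 125, 6, 87, 86, 88, 87]
224 [0, 0, 0, -2, 0, 124, 125, 125, 125, 125, 123, 7, 87, 87, 88, 87]
230 [-2, -2, -1, -1, -2, 124, 125, 125, 125, 126, 124, 8, 86, 87, 87, 87]
236 [-1, -1, -1, -2, -1, 125, 125, 124, 126, 125, 123, 7, 86, 87, 87, 86]
242 [-1, -2, 0, 0, -1, 124, 126, 125, 126, 125, 124, 8, 87, 88, 88, 87]
248 [-1, -1, -1, 0, -2, 126, 125, 124, 125, 124, 125, 7, 86, 87, 87, 87]
254 [-1, -2, -2, -1, -1, 150, 150, 150, 151, 151, 150, 150, 87, 86, 89, 87]
260 [-1, -2, 148, 148, 149, 158, 158, 157, 156, 157, 158, 158, 149, 149, 148, 87]
266 [-1, 155, 156, 155, 163, 163, 164, 162, 162, 164, 164, 164, 155, 155, 154, 155]
272 [-1, 160, 161, 161, 170, 169, 169, 169, 170, 170, 169, 168, 161, 160, 161, 161]
278 [167, 166, 166, 167, 175, 175, 175, 174, 175, 175, 174, 174, 175, 167, 167, 167]
284 [172, 183, 183, 181, 182, 180, 179, 179, 180, 179, 179, 179, 182, 183, 183, 181]
290 [186, 188, 189, 188, 185, 185, 186, 179, 179, 178, 186, 186, 187, 187, 188, 188]
296 [189, 189, 189, 190, 189, 190, 190, 180, 179, 182, 189, 190, 189, 190, 190, 190]
{'time': np.float64(6.5), 'joints': array([0.16, 0.4 , 1.55, 0.  , 1.18, 0.42]), 'qvel': array([ 0.01,  0.  , -0.01,  0.  ,  0.  ,  0.  ]), 'joint_efforts': array([ -0.22, -50.78, -26.77,  -0.03,   0.02,  -0.01]), 'tcp_pos': array([556.71, 201.79, 103.44]), 'tool_rot': array([-0.  ,  0.79,  0.61,  0.  ]), 'contact_force': array([ 0.43, -1.  , -0.41]), 'wrist_torque': array([-0.05, -0.  ,  0.02]), 'finger_force': np.float64(0.0), 'opening': np.float64(-0.06)}
```

View pics/f.png

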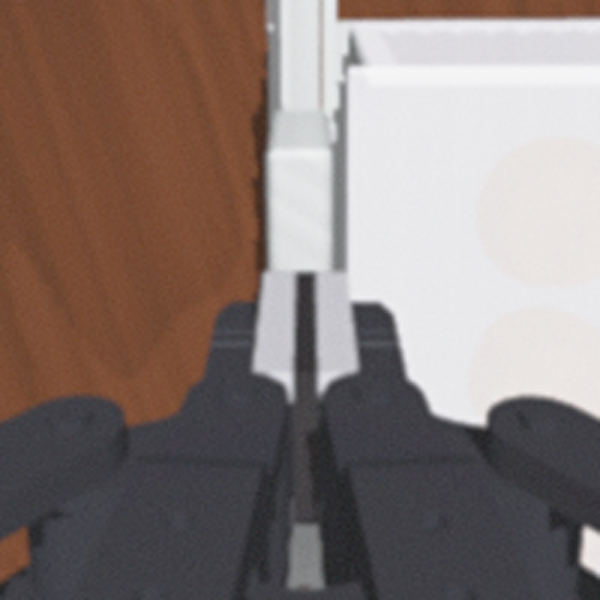

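```bash
python3 - <<'E'
from h import *
import pickle
w=pickle.load(open("w1.pkl","rb"));P=cloud(w);t=np.array([529.5,154.8]);X=np.array([.22,.976]);Y=np.array([.976,-.22])
q=P[P[:,2]>135];a=(q[:,:2]-t)@X;b=(q[:,:2]-t)@Y
for lo in range(130,300,10):
    k=(q[:,2]>=lo)&(q[:,2]<lo+10)
    if k.sum(): print("open",lo,k.sum(),"x",np.percentile(a[k],[2,98]),"|y|",np.percentile(abs(b[k]),[2,98]))
w=arm.capture("wrist");P=cloud(w);t=tool()[1][:2]
q=P[P[:,2]>130];a=(q[:,:2]-t)@X;b=(q[:,:2]-t)@Y
for lo in range(130,200,6):
    k=(q[:,2]>=lo)&(q[:,2]<lo+6)
    if k.sum(): print("shut",lo,k.sum(),"x",np.percentile(a[k],[2,98]),"|y|",np.percentile(abs(b[k]),[2,98]))
E
```

```text
open 250 658 x [-9.41 12.16] |y| [42.18 49.8 ]
open 260 1358 x [-9.36 12.28] |y| [42.17 55.57]
open 270 1722 x [-8.94 12.28] |y| [42.17 55.87]
open 280 1669 x [-1.85 12.35] |y| [42.17 54.63]
open 290 2095 x [ 7.17 14.69] |y| [41.97 69.23]
shut 142 71 x [ 6.47 10.68] |y| [0.08 8.24]
shut 148 282 x [ 5.49 10.79] |y| [ 0.39 12.88]
shut 154 342 x [ 5.27 10.81] |y| [ 0.34 13.34]
shut 160 373 x [ 5.41 10.79] |y| [ 0.32 13.3 ]
shut 166 409 x [ 5.43 10.82] |y| [ 0.31 13.4 ]
shut 172 279 x [-6.16 10.94] |y| [0.11 8.49]
shut 178 696 x [-10.79  12.02] |y| [ 0.05 17.14]
shut 184 1535 x [-8.57 13.25] |y| [ 1.48 29.68]
shut 190 2455 x [-9.96 13.84] |y| [ 2.48 35.05]
shut 196 4391 x [-10.05  12.95] |y| [ 3.61 38.39]
```

```bash
python3 - <<'E'
from h import *
print(arm.tcp_to_grasp,[a for a in dir(arm) if a[0]!='_'])
plan((570.5,250,103),74.9,4)
w=arm.capture("wrist")
R,t=np.array(w["R"]),np.array(w["t"]);s,p,A=tool()
print("cam in tool",A@(-R.T@t-p)); 
d=w["depth"]
for v in range(244,262): print(v,[int(round(at_depth(w,(x,v),0)[2])) for x in (274,280,286,292)],end=' ')
E
```

```text
18.700000000000003 ['IKError', 'capture', 'cut_out', 'hand_in', 'observe', 'pinpoint', 'tcp_to_grasp']
t 6.55 tcp [556.74 201.96 103.41] yaw 74.86929322704002 rows 12.494282515174906
[1.25, 0.02, 0.01, -0.0]
[1.25, 0.02, 0.01, -0.0]
[1.25, 0.02, 0.01, -0.0]
[1.25, 0.02, 0.01, -0.0]
cam in tool [  66.34   -0.21 -180.61]
244 [125, 125, 126, 7] 245 [125, 125, 126, 7] 246 [126, 125, 125, 8] 247 [125, 126, 125, 6] 248 [125, 125, 124, 7] 249 [125, 125, 125, 7] 250 [147, 145, 144, 146] 251 [146, 147, 147, 147] 252 [148, 149, 149, 148] 253 [149, 149, 149, 150] 254 [151, 151, 151, 150] 255 [151, 152, 152, 151] 256 [153, 152, 152, 153] 257 [154, 154, 154, 153] 258 [155, 155, 156, 155] 259 [157, 156, 157, 157] 260 [158, 157, 158, 158] 261 [159, 159, 159, 159]
```

{"op": "step_arm", "data": {"moves": [1.25,0.02,0,0,1.25,0.02,0,0,1.25,0.02,0,0,1.25,0.02,0,0,0,0,1.0,0,0,0,1.0,0,0,0,1.0,0,0,0,0.8,0]}}

```text
time: 7.4
tcp_pos: [569.6, 249.3, 63.7]
tool_rot: [-0.0, 0.794, 0.608, -0.001]
contact_force: [0.3, 1.1, -0.4]
opening: -0.4
finger_force: 0.0
```

```bash
python3 - <<'E'
from h import *
w=arm.capture("wrist");P=cloud(w);s,p,A=tool();print(p,s["contact_force"])
u=np.array([.2605,.9655]);O=np.array([518,53])
d=P[:,:2]-O;m=(abs(d@[.9655,-.2605])<10)
print("tcp along",(p[:2]-O)@u)
for a in range(130,250,6):
    k=m&(abs(d@u-a)<3)&(P[:,2]>95)
    if k.sum(): print(a,k.sum(),np.percentile(P[k,2],[1,50]).round())
E
```

```text
[568.94 249.03  62.51] [-0.86 -0.58 -0.85]
tcp along 202.53560976159162
172 111 [124. 125.]
178 105 [122. 124.]
190 48 [138. 140.]
196 362 [138. 149.]
202 324 [138. 148.]
208 736 [109. 139.]
214 6559 [108. 181.]
220 4814 [167. 188.]
226 22 [198. 201.]
```

{"op": "step_arm", "data": {"moves": [-0.7,0,0,0,-0.6,0,0,0,-0.6,0,0,0,-0.6,0,0,0,-0.6,0,0,0,-0.6,0,0,0,-0.6,0,0,0,-0.5,0,0,0]}}

```text
time: 8.25
tcp_pos: [558.3, 203.1, 65.8]
tool_rot: [0.0, 0.794, 0.608, 0.0]
contact_force: [0.5, 1.9, 0.1]
opening: -0.0
finger_force: 1.4
```

{"op": "step_arm", "data": {"moves": [-0.2,0,0,0,-0.2,0,0,0,-0.2,0,0,0,-0.15,0,0,0,-0.15,0,0,0,-0.1,0,0,0,-0.1,0,0,0,-0.1,0,0,0]}}

```text
time: 9.05
tcp_pos: [554.8, 191.9, 65.4]
tool_rot: [0.0, 0.794, 0.608, 0.0]
contact_force: [1.3, 2.7, 0.9]
opening: -0.1
finger_force: 1.3
```

{"op": "step_arm", "data": {"moves": [-0.08,0,0,0,-0.08,0,0,0,-0.08,0,0,0,-0.05,0,0,0,-0.05,0,0,0,-0.05,0,0,0,0,0,0,0,0,0,0,0]}}

```text
time: 9.85
tcp_pos: [553.7, 188.1, 65.3]
tool_rot: [-0.0, 0.794, 0.608, -0.0]
contact_force: [0.6, 1.3, 1.7]
opening: 0.0
finger_force: 1.0
```

{"op": "step_arm", "data": {"moves": [-0.05,0,0,0,-0.05,0,0,0,-0.05,0,0,0,-0.05,0,0,0,-0.05,0,0,0,-0.05,0,0,0,-0.05,0,0,0,0,0,0,0]}}

```text
time: 10.65
tcp_pos: [553.3, 186.4, 65.4]
tool_rot: [-0.001, 0.794, 0.608, 0.001]
contact_force: [2.6, 7.5, -0.6]
opening: 0.0
finger_force: 4.3
```

{"op": "step_arm", "data": {"moves": [-0.1,0,0,0,0,0,0,0,0.5,0,0,0,1.0,0,0,0,0,0,-3,0,0,0,-3.5,0,-2,0,-3.5,0,-4,0,-2,0]}}

```text
time: 11.45
tcp_pos: [542.0, 141.7, 188.0]
tool_rot: [0.001, 0.793, 0.609, 0.001]
contact_force: [1.1, -1.2, -0.2]
opening: 0.1
finger_force: 0.0
```

```bash
python3 -c "
from h import *
plan((518-25,53-90,185),74.9,6)"
```

```text
t 11.45 tcp [542.   141.65 188.03] yaw 75.05848913228624 rows 30.879040320737232
[-3.09, -0.02, 0.05, 0.0]
[-3.09, -0.02, 0.05, 0.0]
[-3.09, -0.02, 0.05, 0.0]
[-3.09, -0.02, 0.05, 0.0]
[-3.09, -0.02, 0.05, 0.0]
[-3.09, -0.01, 0.05, 0.0]
```

```bash
python3 - <<'E'
from h import *
w=arm.capture("wrist");cv2.imwrite("pics/g0.png",w["frame"])
print("tab",rect(w,119,131,(547,161),45));print("lug",rect(w,103,113,(516,54),60))
E
```

```text
tab (((544.5247192382812, 159.6538848876953), (33.49623107910156, 11.998056411743164), 75.11138916015625), 625, np.float64(124.85500074394011))
lug (((508.99310302734375, 17.533498764038086), (1.050698161125183, 6.8482489585876465), 71.78260803222656), 8, np.float64(107.01102940501485))
```

{"op": "step_arm", "data": {"moves": [-3.1,0,0,0,-3.1,0,0,0,-3.1,0,0,0,-3.1,0,0,0,-3.1,0,0,0,-2,0,0,0,-1,0,0,0,0,0,0,0], "gripper": 1}}

```text
time: 12.3
tcp_pos: [492.2, -39.0, 185.2]
tool_rot: [-0.0, 0.795, 0.607, -0.0]
contact_force: [-0.2, 1.1, -0.0]
opening: 85.3
finger_force: 0.0
```

```bash
python3 - <<'E'
from h import *
import pickle
w=arm.capture("wrist");pickle.dump(w,open("w2.pkl","wb"))
print(tool()[1]);print("lug",rect(w,103,113,(516,54),60));h=proj(w,np.array([518,53,108]));print(h)
c=np.round(h).astype(int)
cv2.imwrite("pics/g.png",cv2.resize(w["frame"][max(c[1]-60,0):c[1]+60,c[0]-60:c[0]+60],(600,600),interpolation=cv2.INTER_CUBIC));print(c)
P=cloud(w);k=(np.hypot(P[:,0]-518,P[:,1]-53)<9)&(P[:,2]<100);print("deep pts",k.sum(),P[k].mean(0) if k.any() else 0)
E
```

```text
[492.49 -38.11 185.23]
lug (((518.1951904296875, 50.58098220825195), (67.53983306884766, 31.021873474121094), 75.1108169555664), 3285, np.float64(107.01743793932053))
[282.44  89.21]
[282  89]
deep pts 157 [516.97  56.36  45.15]
```

View pics/g.png

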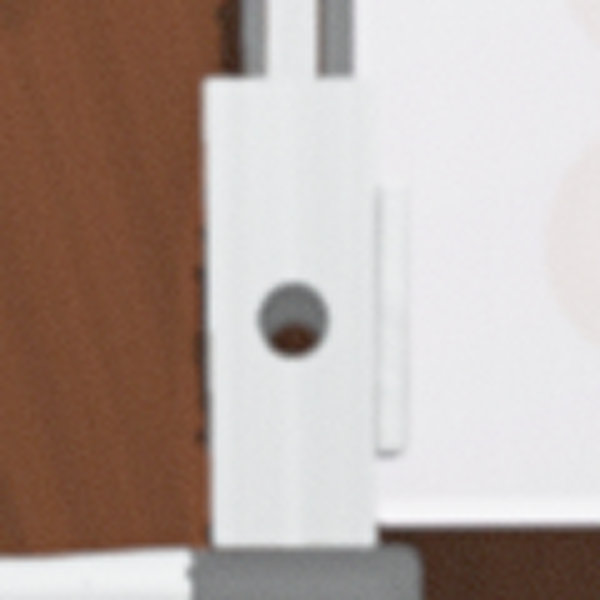

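```bash
python3 - <<'E'
from h import *
import pickle
w=pickle.load(open("w2.pkl","rb"));g=cv2.cvtColor(w["frame"],6)[78:107,267:294]
m=(g<190).astype(np.uint8);n,l,st,ce=cv2.connectedComponentsWithStats(m)
for i in range(1,n): print(st[i],ce[i]+[267,78],at_z(w,ce[i]+[267,78],108))
t=arm.capture("top");pickle.dump(t,open("t2.pkl","wb"))
for l in("pin","plunger","stopper"):
  for q in arm.cut_out(t,l)[:1]: print(l,q["pixel"],q["confidence"],at_depth(t,q["pixel"],1))
plan((460,-293,230),104,8)
E
```

```text
[  6   7  15  16 185] [280.25  92.64] [515.71  51.05 108.  ]
plunger [407.1, 256.5] 0.8 [ 490.66 -246.05   60.94]
stopper [451.3, 245.6] 0.66 [ 512.44 -340.63   82.56]
t 12.55 tcp [492.79 -37.21 185.33] yaw 74.94379711095482 rows 32.71556004328393
[-3.19, 0.43, -0.56, -0.06]
[-3.22, 0.23, -0.56, -0.06]
[-3.22, 0.03, -0.56, -0.06]
[-3.22, -0.18, -0.56, -0.06]
[-3.2, -0.38, -0.56, -0.06]
[-3.17, -0.58, -0.56, -0.06]
[-3.13, -0.78, -0.56, -0.06]
[-3.07, -0.98, -0.56, -0.06]
```

{"op": "step_arm", "data": {"moves": [-3.2,-0.05,0,-0.06,-3.2,-0.25,0,-0.06,-3.2,-0.4,0,-0.06,-3.2,-0.6,0,-0.06,-3.2,-0.8,0,-0.06,-3.1,-1.0,0,-0.06,-3.1,-1.2,0,-0.06,-3.0,-1.4,0,-0.06]}}

```text
time: 13.35
tcp_pos: [422.0, -289.8, 185.4]
tool_rot: [0.0, 0.625, 0.78, 0.0]
contact_force: [1.0, 0.6, 0.0]
opening: 85.5
finger_force: 0.0
```

```bash
python3 - <<'E'
from h import *
import pickle
w=arm.capture("wrist");print(tool()[1]);w=arm.capture("wrist");s,p,A=tool();print(p,np.degrees(np.arctan2(A[0][1],A[0][0])))
pickle.dump(w,open("w3.pkl","wb"));cv2.imwrite("pics/h.png",w["frame"])
for z0,z1,c,r in((96,107,(498,-293),35),(58,67,(488,-247),30),(80,92,(511,-342),30)):
    try:print(rect(w,z0,z1,c,r))
    except Exception as e:print(e)
P=cloud(w);k=(abs(P[:,2]-101.5)<4)&(np.hypot(P[:,0]-498,P[:,1]+293)<35);print(k.sum(),P[k].mean(0),cv2.minEnclosingCircle(P[k,:2].astype(np.float32)))
for l in("pin","rack"):
  for q in arm.cut_out(w,l)[:1]: print(l,q["pixel"],q["confidence"],at_depth(w,q["pixel"],1))
E
```

```text
[ 420.92 -294.82  185.39]
[ 421.49 -292.3   185.25] 102.31118085496406
(((498.8552551269531, -296.1547546386719), (20.859079360961914, 21.172500610351562), 61.608890533447266), 463, np.float64(100.90570238290987))
(((486.5024719238281, -248.1754913330078), (37.05923080444336, 37.031822204589844), 13.15771484375), 1184, np.float64(62.04367079075533))
(((511.3674011230469, -344.0669860839844), (30.272811889648438, 30.23656463623047), 29.172271728515625), 652, np.float64(82.1319076093202))
451 [ 498.5  -295.71  100.91] ((499.10174560546875, -295.9200134277344), 11.13564395904541)
pin [363.9, 224.0] 0.78 [ 495.66 -294.56  101.26]
rack [345.6, 198.8] 0.7 [ 486.82 -285.17   49.06]
```

View pics/h.png

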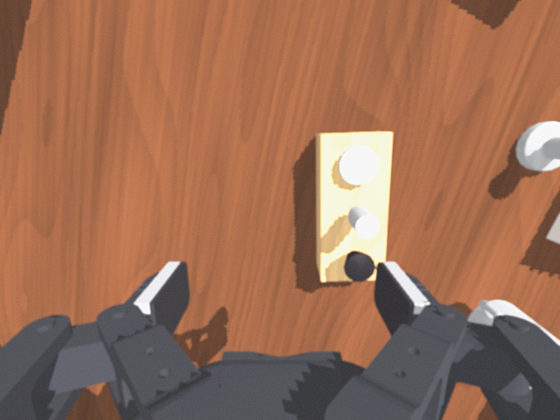

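```bash
python3 -c "
from h import *
plan((499,-296,185),104.5,3)"
```

```text
t 13.55 tcp [ 422.   -288.98  185.15] yaw 102.28904244642136 rows 25.772838458149344
[-0.77, 2.46, 0.01, -0.01]
[-0.81, 2.45, 0.01, -0.01]
[-0.84, 2.44, 0.01, -0.01]
```

{"op": "step_arm", "data": {"moves": [-0.8,2.45,0,-0.01,-0.8,2.45,0.5,-0.01,-0.8,2.4,1.5,-0.02,0,0,3,0,0,0,3,0,0,0,2,0,0,0,1,0,0,0,0,0]}}

```text
time: 14.35
tcp_pos: [498.1, -294.3, 74.2]
tool_rot: [-0.002, 0.611, 0.792, 0.0]
contact_force: [0.2, 0.2, 0.9]
opening: 85.5
finger_force: 0.0
```

```bash
python3 - <<'E'
from h import *
w=arm.capture("wrist");P=cloud(w);k=(abs(P[:,2]-101.5)<4)&(np.hypot(P[:,0]-498,P[:,1]+293)<20);print(k.sum(),P[k].mean(0),cv2.minEnclosingCircle(P[k,:2].astype(np.float32)))
plan((499,-296,32),104.5,4)
E
```

```text
1225 [ 498.9  -295.34  100.92] ((498.7955017089844, -295.880615234375), 11.070863723754883)
t 14.4 tcp [ 498.74 -295.21   75.49] yaw 104.72560647345088 rows 10.875157915535315
[-0.02, 0.0, 1.09, 0.0]
[-0.02, 0.0, 1.09, 0.0]
[-0.02, 0.0, 1.09, 0.0]
[-0.02, 0.0, 1.09, 0.0]
```

{"op": "step_arm", "data": {"moves": [-0.02,0,1.1,0,-0.02,0,1.1,0,-0.02,0,1.1,0,-0.02,0,1.0,0,0,0,0,0,0,0,0,0,0,0,0,0,0,0,0,0]}}

```text
time: 15.2
tcp_pos: [498.9, -297.4, 32.9]
tool_rot: [0.001, 0.611, 0.792, -0.0]
contact_force: [0.4, -1.1, -0.2]
opening: 85.4
finger_force: 0.0
```

{"op": "step_arm", "data": {"moves": [0,0,0,0,0,0,0,0,0,0,0,0,0,0,0,0,0,0,0,0,0,0,0,0,0,0,0,0,0,0,0,0], "gripper": 0}}

```text
time: 16.0
tcp_pos: [498.8, -297.1, 32.6]
tool_rot: [0.0, 0.611, 0.792, 0.0]
contact_force: [1.4, 0.7, 2.2]
opening: 19.2
finger_force: 58.5
```

{"op": "step_arm", "data": {"moves": [0,0,-0.5,0,0,0,-1.5,0,0,0,-2,0,0,0,-2,0,0,0,-2,0,0,0,-2,0,0,0,-2,0,0,0,-1,0]}}

```text
time: 16.8
tcp_pos: [499.0, -297.5, 164.3]
tool_rot: [0.001, 0.611, 0.792, -0.0]
contact_force: [-0.6, 0.1, -1.4]
opening: 19.2
finger_force: 59.2
```

```bash
python3 - <<'E'
from h import *
w=arm.capture("wrist");w["depth"];s,p,A=tool();print(p,s["contact_force"],s["opening"],s["finger_force"])
cv2.imwrite("pics/i.png",w["frame"]);P=cloud(w)
d=(P-p)@A.T
k=(abs(d[:,0])<25)&(abs(d[:,1])<25)&(P[:,2]>p[2]-40)
for lo in range(-40,70,8):
    m=k&(P[:,2]-p[2]>=lo)&(P[:,2]-p[2]<lo+8)
    if m.sum(): print(lo,m.sum(),"x",np.percentile(d[m,0],[3,97]),"y",np.percentile(d[m,1],[3,97]))
plan((515.7,51,165),74.9,8)
E
```

```text
[ 499.46 -297.88  165.27] [-0.46  0.02  0.87] 19.372555757123248 59.163835644721985
-32 1 x [5.07 5.07] y [-2.46 -2.46]
-24 43 x [2.91 6.15] y [-4.43  4.28]
-16 56 x [1.96 6.13] y [-4.94  4.11]
-8 62 x [1.57 6.14] y [-4.75  4.57]
0 75 x [1.91 6.13] y [-5.06  4.3 ]
8 68 x [2.72 6.39] y [-4.45  3.64]
16 21 x [4.58 6.14] y [-3.48  2.56]
32 159 x [ 6.93 11.9 ] y [-9.76  8.39]
40 536 x [ 6.7  11.92] y [-21.08  19.71]
48 733 x [ 6.56 11.86] y [-22.84  21.17]
56 922 x [ 6.41 11.8 ] y [-22.61  21.24]
64 2552 x [-7.85 11.33] y [-15.48  14.11]
t 16.85 tcp [ 499.46 -297.88  165.27] yaw 104.66813157533915 rows 43.656999219101664
[4.17, 1.3, 0.0, 0.06]
[4.24, 1.03, 0.0, 0.06]
[4.3, 0.75, 0.0, 0.06]
[4.34, 0.47, 0.0, 0.06]
[4.36, 0.19, 0.0, 0.06]
[4.36, -0.1, 0.0, 0.06]
[4.35, -0.38, 0.0, 0.06]
[4.32, -0.66, 0.0, 0.06]
```

{"op": "step_arm", "data": {"moves": [2.5,0.9,0,0.06,4.1,1.0,0,0.06,4.2,0.8,0,0.06,4.3,0.5,0,0.06,4.4,0.2,0,0.06,4.4,-0.1,0,0.06,4.2,-0.4,0,0.06,3.5,-0.5,0,0.06]}}

```text
time: 17.65
tcp_pos: [509.1, 25.4, 161.5]
tool_rot: [-0.001, 0.782, 0.623, -0.0]
contact_force: [0.5, -0.1, -0.6]
opening: 19.0
finger_force: 59.2
```

```bash
python3 - <<'E'
from h import *
plan((515.4,50,150),74.9,4)
E
```

```text
t 17.65 tcp [509.07  25.38 161.52] yaw 77.0607013622016 rows 6.977309563786854
[0.64, 0.02, 0.29, 0.01]
[0.64, 0.01, 0.29, 0.01]
[0.64, 0.0, 0.29, 0.01]
[0.64, -0.0, 0.29, 0.01]
```

{"op": "step_arm", "data": {"moves": [0.5,0,0.3,0.01,0.5,0,0.3,0.01,0.5,0,0.3,0.01,0,0,0.3,0,0,0,0,0,0,0,0,0,0,0,0,0,0,0,0,0]}}

```text
time: 18.45
tcp_pos: [513.8, 37.3, 150.6]
tool_rot: [0.0, 0.791, 0.612, 0.0]
contact_force: [0.7, -0.4, -0.5]
opening: 19.4
finger_force: 59.2
```

```bash
cat >> h.py <<'E'
def pinview():
    w=arm.capture("wrist");s,p,A=tool();P=cloud(w);d=(P-p)@A.T
    k=(abs(d[:,0])<12)&(abs(d[:,1])<9)&(P[:,2]-p[2]>-19)&(P[:,2]-p[2]<12)&(P[:,2]>111)
    x=np.percentile(d[k,0],97);y=np.percentile(d[k,1],[3,97])
    print("n",k.sum(),"front x",x,"y",y,"force",np.array(s["contact_force"]),"zmin",np.percentile(P[k,2],1))
    return w,p,A
E
python3 - <<'E'
from h import *
w,p,A=pinview();plan((515.4,50,133),74.9,4)
print("lug",rect(w,103,112,(516,51),45))
h=proj(w,np.array([515.7,51,108]));c=np.round(h).astype(int);print(h,p)
cv2.imwrite("pics/j.png",cv2.resize(w["frame"][c[1]-60:c[1]+60,c[0]-60:c[0]+60],(600,600),interpolation=cv2.INTER_CUBIC))
E
```

```text
n 244 front x 5.477580591782386 y [-4.18  5.01] force [ 0.14  0.76 -0.18] zmin 131.79822813117946
t 18.5 tcp [513.72  37.4  150.57] yaw 75.42048922773988 rows 5.421261416786973
[0.32, -0.04, 0.44, 0.0]
[0.32, -0.04, 0.44, 0.0]
[0.32, -0.04, 0.44, 0.0]
[0.32, -0.04, 0.44, 0.0]
lug (((518.028076171875, 50.32689666748047), (68.39251708984375, 31.014616012573242), 74.96730041503906), 3025, np.float64(107.02490880517567))
[279.41 202.36] [513.72  37.4  150.57]
```

View pics/j.png

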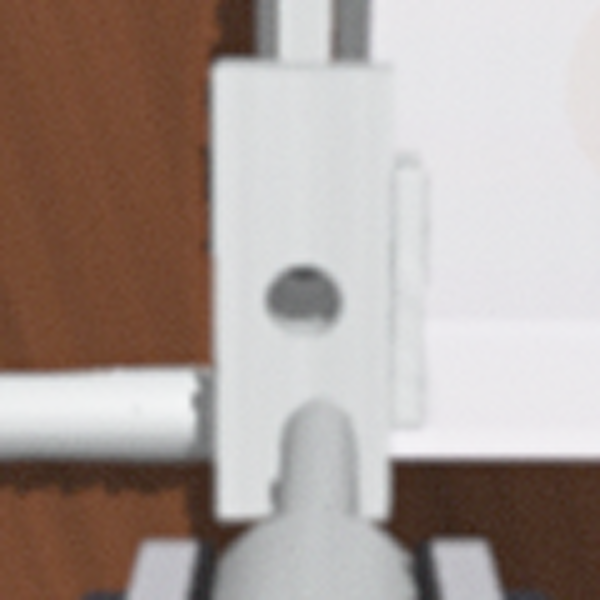

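{"op": "step_arm", "data": {"moves": [0.3,-0.05,0,0.01,0.4,-0.05,0,0,0.4,-0.05,0.4,0,0.19,-0.05,0.6,0,0,0,0.4,0,0,0,0.2,0,0,0,0,0,0,0,0,0]}}

```text
time: 19.3
tcp_pos: [515.1, 50.6, 134.4]
tool_rot: [0.0, 0.794, 0.608, -0.0]
contact_force: [-0.2, 0.5, -1.1]
opening: 19.7
finger_force: 59.2
```

```bash
python3 - <<'E'
from h import *
import pickle
w,p,A=pinview();pickle.dump(w,open("w4.pkl","wb"))
print(p,np.degrees(np.arctan2(A[0][1],A[0][0])),"hole in tool",A@(np.array([515.7,51.05,108])-p))
# pin edges in image at a few heights on shank (green channel gradient)
g=w["frame"].astype(float).mean(2)
f,cx,cy=K(w)
for dz in (-15,-5,5):
    q=proj(w,p+A[0]*5.5+np.array([0,0,dz]));r=int(round(q[1]));row=cv2.GaussianBlur(g,(1,3),0)[r,int(q[0])-18:int(q[0])+19]
    print(dz,q.round(1),row.astype(int).tolist())
E
```

```text
n 243 front x 5.627998045451633 y [-4.35  4.89] force [-0.72 -0.17 -0.25] zmin 115.96749727813031
[515.13  50.57 134.53] 74.8683783580019 hole in tool [ 0.61  0.42 26.53]
-15 [281.7 224.3] [150, 205, 220, 220, 220, 217, 215, 216, 217, 218, 213, 183, 139, 121, 135, 156, 174, 181, 186, 191, 194, 193, 192, 183, 165, 142, 137, 170, 206, 216, 217, 216, 215, 215, 215, 217, 217]
-5 [281.8 229. ] [128, 182, 215, 219, 219, 218, 216, 215, 216, 218, 217, 197, 156, 144, 160, 172, 181, 184, 190, 192, 192, 192, 194, 189, 183, 172, 171, 190, 210, 216, 216, 216, 215, 214, 214, 217, 217]
5 [281.8 234.3] [150, 193, 217, 219, 220, 218, 216, 215, 217, 218, 216, 196, 157, 149, 164, 176, 184, 186, 190, 193, 193, 195, 192, 188, 182, 173, 171, 187, 208, 217, 217, 216, 215, 215, 214, 216, 217]
```

{"op": "step_arm", "data": {"moves": [0,0.01,0.1,0,0,0,0.1,0,0,0,0.1,0,0,0,0.1,0,0,0,0.05,0,0,0,0.05,0,0,0,0,0,0,0,0,0]}}

```text
time: 20.15
tcp_pos: [515.1, 50.7, 129.4]
tool_rot: [-0.0, 0.794, 0.608, 0.0]
contact_force: [0.5, 0.0, -1.2]
opening: 19.6
finger_force: 59.2
```

{"op": "step_arm", "data": {"moves": [0,0,0.1,0,0,0,0.1,0,0,0,0.1,0,0,0,0.1,0,0,0,0.05,0,0,0,0.05,0,0,0,0,0,0,0,0,0]}}

```text
time: 20.95
tcp_pos: [515.2, 50.7, 124.4]
tool_rot: [0.0, 0.794, 0.608, 0.0]
contact_force: [-0.8, 0.1, -0.4]
opening: 19.6
finger_force: 59.2
```

{"op": "step_arm", "data": {"moves": [0,0,0.2,0,0,0,0.2,0,0,0,0.2,0,0,0,0.2,0,0,0,0.2,0,0,0,0.1,0,0,0,0.1,0,0,0,0,0]}}

```text
time: 21.75
tcp_pos: [515.0, 50.7, 112.3]
tool_rot: [-0.0, 0.794, 0.608, -0.0]
contact_force: [0.6, -0.0, -0.8]
opening: 19.3
finger_force: 59.2
```

{"op": "step_arm", "data": {"moves": [0,0,0.2,0,0,0,0.2,0,0,0,0.1,0,0,0,0.1,0,0,0,0.1,0,0,0,0.1,0,0,0,0,0,0,0,0,0]}}

```text
time: 22.55
tcp_pos: [515.1, 50.7, 104.4]
tool_rot: [-0.0, 0.794, 0.608, -0.0]
contact_force: [-0.4, 0.3, -0.4]
opening: 19.2
finger_force: 59.2
```

{"op": "step_arm", "data": {"moves": [0,0,0.2,0,0,0,0.2,0,0,0,0.2,0,0,0,0.2,0,0,0,0.1,0,0,0,0.1,0,0,0,0.1,0,0,0,0,0]}}

```text
time: 23.35
tcp_pos: [515.1, 50.7, 93.3]
tool_rot: [-0.0, 0.794, 0.608, -0.0]
contact_force: [-0.3, -0.7, -0.2]
opening: 19.2
finger_force: 59.2
```

{"op": "step_arm", "data": {"moves": [0,0,0.1,0,0,0,0.1,0,0,0,0.1,0,0,0,0.1,0,0,0,0.1,0,0,0,0.1,0,0,0,0.1,0,0,0,0,0]}}

```text
time: 24.15
tcp_pos: [515.0, 50.7, 86.2]
tool_rot: [-0.0, 0.794, 0.608, -0.0]
contact_force: [-0.9, -0.8, -0.6]
opening: 19.2
finger_force: 59.2
```

{"op": "step_arm", "data": {"moves": [0,0,0.1,0,0,0,0.1,0,0,0,0.1,0,0,0,0.1,0,0,0,0.1,0,0,0,0.1,0,0,0,0.1,0,0,0,0,0]}}

```text
time: 24.95
tcp_pos: [515.1, 50.8, 79.2]
tool_rot: [-0.0, 0.794, 0.608, 0.0]
contact_force: [1.2, 0.6, -1.2]
opening: 19.3
finger_force: 59.3
```

{"op": "step_arm", "data": {"moves": [0,0,0.1,0,0,0,0.1,0,0,0,0.1,0,0,0,0.1,0,0,0,0.05,0,0,0,0,0,0,0,0,0,0,0,0,0]}}

```text
time: 25.75
tcp_pos: [515.1, 50.7, 74.9]
tool_rot: [-0.0, 0.794, 0.608, -0.0]
contact_force: [0.4, 1.0, -1.4]
opening: 19.3
finger_force: 59.3
```

```bash
python3 - <<'E'
from h import *
w=arm.capture("wrist");s,p,A=tool();P=cloud(w);d=(P-p)@A.T;print(p,s["contact_force"])
for lo in range(104,150,3):
    m=(abs(d[:,0])<14)&(abs(d[:,1])<12)&(P[:,2]>=lo)&(P[:,2]<lo+3)
    if m.sum(): print(lo,m.sum(),"x",np.percentile(d[m,0],[3,97]),"y",np.percentile(d[m,1],[3,97]))
cv2.imwrite("pics/k.png",w["frame"])
E
```

```text
[515.13  50.67  74.89] [ 0.58  1.44 -0.53]
104 245 x [ 6.27 13.86] y [-11.17  11.31]
107 285 x [ 6.11 13.7 ] y [-11.07  11.24]
110 68 x [ 5.98 11.65] y [-8.93  8.99]
113 91 x [ 6.3  11.56] y [-8.91  8.85]
116 119 x [ 6.38 11.58] y [-10.92  10.75]
119 136 x [ 6.   11.28] y [-11.03  11.3 ]
122 131 x [ 6.38 11.66] y [-11.44  11.44]
125 155 x [ 6.   11.54] y [-11.09  10.75]
128 145 x [ 6.38 11.56] y [-10.99  11.27]
131 190 x [ 6.09 11.36] y [-10.88  11.19]
134 168 x [ 5.8  11.43] y [-11.35  10.82]
137 220 x [-10.25  11.42] y [-11.14  11.29]
140 798 x [-8.79 11.1 ] y [-9.88  9.49]
143 1391 x [-8.4  10.45] y [-9.87  9.48]
146 122 x [-10.82  10.89] y [-11.64  11.45]
149 554 x [-11.02  10.25] y [-11.71  11.5 ]
```

{"op": "step_arm", "data": {"moves": [0,0,0.05,0,0,0,0.05,0,0,0,0.05,0,0,0,0.05,0,0,0,0.05,0,0,0,0,0,0,0,0,0,0,0,0,0]}}

```text
time: 26.6
tcp_pos: [515.2, 50.7, 72.6]
tool_rot: [0.0, 0.794, 0.608, 0.0]
contact_force: [-1.2, 2.4, 4.9]
opening: 19.6
finger_force: 59.7
```

{"op": "step_arm", "data": {"moves": [0,0,0.05,0,0,0,0.05,0,0,0,0.05,0,0,0,0,0,0,0,0,0,0,0,0,0,0,0,0,0,0,0,0,0]}}

```text
time: 27.4
tcp_pos: [515.3, 50.7, 72.5]
tool_rot: [0.0, 0.794, 0.608, 0.0]
contact_force: [-4.7, 2.0, 14.8]
opening: 19.4
finger_force: 60.9
```

{"op": "step_arm", "data": {"moves": [0,0,-0.05,0,0,0,-0.05,0,0,0,0,0,0,0,0,0,0,0,0,0,0,0,0,0,0,0,0,0,0,0,0,0], "gripper": 1}}

```text
time: 28.2
tcp_pos: [515.1, 50.7, 71.9]
tool_rot: [-0.0, 0.794, 0.608, -0.0]
contact_force: [0.5, 0.6, -0.1]
opening: 85.4
finger_force: 0.0
```

{"op": "step_arm", "data": {"moves": [0,0,-0.5,0,0,0,-1.5,0,0,0,-2.5,0,0,0,-3,0,0,0,-3,0,0,0,-1.5,0,0,0,0,0,0,0,0,0]}}

```text
time: 29.0
tcp_pos: [514.9, 50.7, 191.7]
tool_rot: [0.0, 0.794, 0.608, 0.0]
contact_force: [-0.8, -0.3, -0.9]
opening: 85.5
finger_force: 0.0
```

```bash
python3 - <<'E'
from h import *
w=arm.capture("wrist");s,p,A=tool();P=cloud(w);print(p,s["contact_force"],s["opening"])
c=np.array([515.7,51.05])
k=(np.hypot(*(P[:,:2]-c).T)<9)&(P[:,2]>120);print("head top",np.median(P[k,2]),P[k].mean(0))
k=(np.hypot(*(P[:,:2]-c).T)<30)&(P[:,2]>103)&(P[:,2]<112);print("lug",np.median(P[k,2]))
k=(np.hypot(*(P[:,:2]-c).T)<9)&(P[:,2]<130);print("below",k.sum())
print("tab",rect(w,119,131,(545,160),35))
k=(np.hypot(*(P[:,:2]-c).T)<12);print(np.histogram(P[k,2],bins=range(100,150,3)))
E
```

```text
[514.41  50.76 190.98] [ 0.63  0.22 -1.61] 85.17839979818739
head top 141.29072225273458 [516.03  52.58 170.39]
lug 107.02686442300686
below 0
tab (((544.1381225585938, 158.94993591308594), (33.43855285644531, 11.204127311706543), 75.20672607421875), 806, np.float64(124.87810742124076))
(array([  0,   5,  65,  16,  18,  21,  20,  15,  20,  26,  20,  22,  25,
       531,  52,   0]), array([100, 103, 106, 109, 112, 115, 118, 121, 124, 127, 130, 133, 136,
       139, 142, 145, 148]))
```

```bash
python3 - <<'E'
from h import *
c=np.array([515.7,51.05])
for i in range(2):
    w=arm.capture("wrist");P=cloud(w);r=np.hypot(*(P[:,:2]-c).T)
    k=(r<8)&(abs(P[:,2]-141)<4);l=(r>14)&(r<30)&(abs(P[:,2]-107)<3)
    t=np.hypot(P[:,0]-544.3,P[:,1]-159.3)<5
    print("head",P[k,2].mean(),P[k,2].std(),k.sum(),"lug",P[l,2].mean(),"tab",P[t&(P[:,2]>120),2].mean(), "tcp",tool()[1])
E
```

```text
head 141.17062603258597 0.6131516516804179 325 lug 107.04111686638093 tab 125.04855469353504 tcp [514.22  50.75 190.62]
head 141.13635293615366 0.6245959857033304 320 lug 106.99946623598018 tab 125.03944392541065 tcp [514.17  50.76 190.49]
```

```bash
python3 -c "
from bench import arm
print(arm.hand_in())"
```

```text
the job is handed in; nothing more can be done
None
```

The door was slid home and released, and the hinge pin was pushed down until its head rested on the upper lug (depth check: flush to about 0.1 mm) and released. The job was handed in at about 29 s with the gripper clear and the other things left alone; the verdict was not shown.

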